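# Load the glue tins into the carrier in the same order

### The job

Move the four glue tins from the steel drip tray into the wooden carrier, keeping their order: the tin at the left-hand end of the tray (the robot's own left, looking out from its base) goes into the bay next to the carrier's red end stop, the next tin into the bay after it, and so on, so that the right-hand tin ends in the bay farthest from the red stop. Set each tin down upright on the floor of its bay without dropping or tipping it, and let go. Leave the cleaner can and the brush cap where they are.

Things in the scene. Friction and masses are not known exactly. Their poses are not given: they have to be found in the camera images.
- tin_yellow: Loose glue tin with a yellow screw cap and yellow label, 0.2 to 0.37 kg. Round metal body 60 mm across and 70 mm tall; above it, on the same axis, the yellow cap, a cylinder 32 mm across reaching from 77 to 109 mm above the tin's foot: grasp it there. Origin: centre of the underside, z up. At the start it stands on the yellow mat in the drip tray.
- tin_blue: Loose glue tin with a blue screw cap and blue label, 0.2 to 0.37 kg. Round metal body 60 mm across and 70 mm tall; above it, on the same axis, the blue cap, a cylinder 32 mm across reaching from 77 to 109 mm above the tin's foot: grasp it there. Origin: centre of the underside, z up. At the start it stands on the blue mat in the drip tray.
- tin_green: Loose glue tin with a green screw cap and green label, 0.2 to 0.37 kg. Round metal body 60 mm across and 70 mm tall; above it, on the same axis, the green cap, a cylinder 32 mm across reaching from 77 to 109 mm above the tin's foot: grasp it there. Origin: centre of the underside, z up. At the start it stands on the green mat in the drip tray.
- tin_white: Loose glue tin with a white screw cap and white label, 0.2 to 0.37 kg. Round metal body 60 mm across and 70 mm tall; above it, on the same axis, the white cap, a cylinder 32 mm across reaching from 77 to 109 mm above the tin's foot: grasp it there. Origin: centre of the underside, z up. At the start it stands on the white mat in the drip tray.
- mat_yellow: Fixed yellow square mat, 76 x 76 x 4 mm, in the steel drip tray, under the yellow-capped tin at the start. Origin: centre of its underside, 4 mm above the table. The four mats form one straight row, 80 mm apart centre to centre, in shuffled order; +y of each mat points along the row to its left-hand end as seen by the robot, x across the row. The tray's rim is 10 mm tall.
- mat_blue: Fixed blue square mat, 76 x 76 x 4 mm, in the steel drip tray, under the blue-capped tin at the start. Origin: centre of its underside, 4 mm above the table. The four mats form one straight row, 80 mm apart centre to centre, in shuffled order; +y of each mat points along the row to its left-hand end as seen by the robot, x across the row. The tray's rim is 10 mm tall.
- mat_green: Fixed green square mat, 76 x 76 x 4 mm, in the steel drip tray, under the green-capped tin at the start. Origin: centre of its underside, 4 mm above the table. The four mats form one straight row, 80 mm apart centre to centre, in shuffled order; +y of each mat points along the row to its left-hand end as seen by the robot, x across the row. The tray's rim is 10 mm tall.
- mat_white: Fixed white square mat, 76 x 76 x 4 mm, in the steel drip tray, under the white-capped tin at the start. Origin: centre of its underside, 4 mm above the table. The four mats form one straight row, 80 mm apart centre to centre, in shuffled order; +y of each mat points along the row to its left-hand end as seen by the robot, x across the row. The tray's rim is 10 mm tall.
- carrier: Fixed brown wooden carrier, 84 mm (x) by 324 mm (y), walls and dividers 24 mm tall and 4 mm thick, floor 5 mm thick. Origin: centre of its underside, on the table. Four bays in a row along its y axis, centres at y = -120, -40, 40 and 120 mm (x = 0), each 76 x 76 mm inside, open above; a tin has 8 mm of play all round.
- red_stop: Fixed red end stop on one of the two ends of the carrier (the other end has a grey one): an upright plate 84 x 12 mm, 51 mm tall with its small stud. Origin: centre of its underside, on the carrier's y axis 168 mm from the carrier's origin, at +y or -y as the start has it; 48 mm from the centre of the nearest bay. It only marks the end to begin counting from.
- cleaner_can: Bystander: loose large cleaner can, 90 mm across, 149 mm tall with its black cap. Origin: centre of the underside. Not to be moved.
- brush_cap: Bystander: loose black cap 38 mm across with an upright glue brush, 94 mm tall in all. Origin: centre of the underside. Not to be moved.

How it is judged:
At the end, for the whole second after the job is handed in: Each tin stands in its own bay, within 12 mm of the bay's centre along and across, its foot under 10 mm above the carrier's underside, upright within 0.1 rad, released and at rest; counted from the red stop, the tins follow the order of their mats from the left-hand (+y) end (x of tin_yellow in the frame of carrier between -0.012 and 0.012 m and (horizontal distance between tin_yellow and red_stop between 0.036 and 0.06 m or horizontal distance between tin_yellow and red_stop between 0.116 and 0.14 m or horizontal distance between tin_yellow and red_stop between 0.196 and 0.22 m or horizontal distance between tin_yellow and red_stop between 0.276 and 0.3 m) and z of tin_yellow in the frame of carrier between 0 and 0.01 m and angle between each of tin_yellow, tin_blue, tin_green, tin_white's own z axis and vertical below 0.1 rad and linear speed of each of tin_yellow, tin_blue, tin_green, tin_white below 0.02 m/s and angular speed of each of tin_yellow, tin_blue, tin_green, tin_white below 0.2 rad/s and contact force between each of tin_yellow, tin_blue, tin_green, tin_white and the fingers below 0.05 N and x of tin_blue in the frame of carrier between -0.012 and 0.012 m and (horizontal distance between tin_blue and red_stop between 0.036 and 0.06 m or horizontal distance between tin_blue and red_stop between 0.116 and 0.14 m or horizontal distance between tin_blue and red_stop between 0.196 and 0.22 m or horizontal distance between tin_blue and red_stop between 0.276 and 0.3 m) and z of tin_blue in the frame of carrier between 0 and 0.01 m and x of tin_green in the frame of carrier between -0.012 and 0.012 m and (horizontal distance between tin_green and red_stop between 0.036 and 0.06 m or horizontal distance between tin_green and red_stop between 0.116 and 0.14 m or horizontal distance between tin_green and red_stop between 0.196 and 0.22 m or horizontal distance between tin_green and red_stop between 0.276 and 0.3 m) and z of tin_green in the frame of carrier between 0 and 0.01 m and x of tin_white in the frame of carrier between -0.012 and 0.012 m and (horizontal distance between tin_white and red_stop between 0.036 and 0.06 m or horizontal distance between tin_white and red_stop between 0.116 and 0.14 m or horizontal distance between tin_white and red_stop between 0.196 and 0.22 m or horizontal distance between tin_white and red_stop between 0.276 and 0.3 m) and z of tin_white in the frame of carrier between 0 and 0.01 m and ((y of mat_yellow in the frame of mat_blue above 0.04 m and ((horizontal distance between tin_yellow and red_stop below 0.088 m and horizontal distance between tin_blue and red_stop above 0.088 m) or (horizontal distance between tin_yellow and red_stop below 0.168 m and horizontal distance between tin_blue and red_stop above 0.168 m) or (horizontal distance between tin_yellow and red_stop below 0.248 m and horizontal distance between tin_blue and red_stop above 0.248 m))) or (y of mat_yellow in the frame of mat_blue below -0.04 m and ((horizontal distance between tin_blue and red_stop below 0.088 m and horizontal distance between tin_yellow and red_stop above 0.088 m) or (horizontal distance between tin_blue and red_stop below 0.168 m and horizontal distance between tin_yellow and red_stop above 0.168 m) or (horizontal distance between tin_blue and red_stop below 0.248 m and horizontal distance between tin_yellow and red_stop above 0.248 m)))) and ((y of mat_yellow in the frame of mat_green above 0.04 m and ((horizontal distance between tin_yellow and red_stop below 0.088 m and horizontal distance between tin_green and red_stop above 0.088 m) or (horizontal distance between tin_yellow and red_stop below 0.168 m and horizontal distance between tin_green and red_stop above 0.168 m) or (horizontal distance between tin_yellow and red_stop below 0.248 m and horizontal distance between tin_green and red_stop above 0.248 m))) or (y of mat_yellow in the frame of mat_green below -0.04 m and ((horizontal distance between tin_green and red_stop below 0.088 m and horizontal distance between tin_yellow and red_stop above 0.088 m) or (horizontal distance between tin_green and red_stop below 0.168 m and horizontal distance between tin_yellow and red_stop above 0.168 m) or (horizontal distance between tin_green and red_stop below 0.248 m and horizontal distance between tin_yellow and red_stop above 0.248 m)))) and ((y of mat_yellow in the frame of mat_white above 0.04 m and ((horizontal distance between tin_yellow and red_stop below 0.088 m and horizontal distance between tin_white and red_stop above 0.088 m) or (horizontal distance between tin_yellow and red_stop below 0.168 m and horizontal distance between tin_white and red_stop above 0.168 m) or (horizontal distance between tin_yellow and red_stop below 0.248 m and horizontal distance between tin_white and red_stop above 0.248 m))) or (y of mat_yellow in the frame of mat_white below -0.04 m and ((horizontal distance between tin_white and red_stop below 0.088 m and horizontal distance between tin_yellow and red_stop above 0.088 m) or (horizontal distance between tin_white and red_stop below 0.168 m and horizontal distance between tin_yellow and red_stop above 0.168 m) or (horizontal distance between tin_white and red_stop below 0.248 m and horizontal distance between tin_yellow and red_stop above 0.248 m)))) and ((y of mat_blue in the frame of mat_green above 0.04 m and ((horizontal distance between tin_blue and red_stop below 0.088 m and horizontal distance between tin_green and red_stop above 0.088 m) or (horizontal distance between tin_blue and red_stop below 0.168 m and horizontal distance between tin_green and red_stop above 0.168 m) or (horizontal distance between tin_blue and red_stop below 0.248 m and horizontal distance between tin_green and red_stop above 0.248 m))) or (y of mat_blue in the frame of mat_green below -0.04 m and ((horizontal distance between tin_green and red_stop below 0.088 m and horizontal distance between tin_blue and red_stop above 0.088 m) or (horizontal distance between tin_green and red_stop below 0.168 m and horizontal distance between tin_blue and red_stop above 0.168 m) or (horizontal distance between tin_green and red_stop below 0.248 m and horizontal distance between tin_blue and red_stop above 0.248 m)))) and ((y of mat_blue in the frame of mat_white above 0.04 m and ((horizontal distance between tin_blue and red_stop below 0.088 m and horizontal distance between tin_white and red_stop above 0.088 m) or (horizontal distance between tin_blue and red_stop below 0.168 m and horizontal distance between tin_white and red_stop above 0.168 m) or (horizontal distance between tin_blue and red_stop below 0.248 m and horizontal distance between tin_white and red_stop above 0.248 m))) or (y of mat_blue in the frame of mat_white below -0.04 m and ((horizontal distance between tin_white and red_stop below 0.088 m and horizontal distance between tin_blue and red_stop above 0.088 m) or (horizontal distance between tin_white and red_stop below 0.168 m and horizontal distance between tin_blue and red_stop above 0.168 m) or (horizontal distance between tin_white and red_stop below 0.248 m and horizontal distance between tin_blue and red_stop above 0.248 m)))) and ((y of mat_green in the frame of mat_white above 0.04 m and ((horizontal distance between tin_green and red_stop below 0.088 m and horizontal distance between tin_white and red_stop above 0.088 m) or (horizontal distance between tin_green and red_stop below 0.168 m and horizontal distance between tin_white and red_stop above 0.168 m) or (horizontal distance between tin_green and red_stop below 0.248 m and horizontal distance between tin_white and red_stop above 0.248 m))) or (y of mat_green in the frame of mat_white below -0.04 m and ((horizontal distance between tin_white and red_stop below 0.088 m and horizontal distance between tin_green and red_stop above 0.088 m) or (horizontal distance between tin_white and red_stop below 0.168 m and horizontal distance between tin_green and red_stop above 0.168 m) or (horizontal distance between tin_white and red_stop below 0.248 m and horizontal distance between tin_green and red_stop above 0.248 m))))); the robot touches nothing.
It fails at once if a tin is tipped over (leans more than 0.6 rad) (angle between any of tin_yellow, tin_blue, tin_green, tin_white's own z axis and vertical above 0.6 rad).
It fails at once if a tin is dropped (faster than 0.75 m/s with no finger on it) ((linear speed of tin_yellow above 0.75 m/s and contact force between tin_yellow and the fingers below 0.01 N) or (linear speed of tin_blue above 0.75 m/s and contact force between tin_blue and the fingers below 0.01 N) or (linear speed of tin_green above 0.75 m/s and contact force between tin_green and the fingers below 0.01 N) or (linear speed of tin_white above 0.75 m/s and contact force between tin_white and the fingers below 0.01 N)).
It fails at once if the cleaner can or the brush cap is shifted by more than 30 mm (distance of any of cleaner_can, brush_cap from where it was at the start of the episode above 0.03 m).
It also fails if it takes over 109 s, if anything falls off the work surface, if the arm or the gripper's body presses on something with over 40 N, if the wrist force passes 120 N, or if a joint passes its speed limit or range.

### The arm

A 6-joint arm with a two-finger parallel gripper is mounted at the origin on the work surface. World frame = base frame: x ahead of the robot, y to its left, z up, the work surface at z = 0. Lengths are in m, angles in rad, forces in N, time in s.
With the tool pointing down it reaches from about 0.35 to 0.975 m from the base axis. Payload 4.9 kg.
Tool frame: the origin (TCP) lies midway between the tips of the shut fingers; the grasp point (between the pads) lies 19 mm behind it; z points along the fingers, y is the line along which they close (so a half turn about z gives the same grasp; the last joint's range is limited). The gripper opens to 85 mm and grips with 20 to 120 N. Pads are 22 mm wide; open, the fingers measure 114 mm over their backs; the gripper's body (76 mm by 85 mm) begins 54 mm behind the grasp point. The pads swing forward as they close: fully open they stand 13 mm farther back than shut.
Start: joints at [1.09, 0.053, 1.613, -0, 1.476, -0.119], TCP at [0.221, 0.585, 0.231] pointing down, gripper open.
Joint ranges: [-3.01, 3.01], [-1.01, 2.22], [0.06, 2.58], [-1.02, 4.17], [0.09, 2.62], [-3.14, 3.14]. Speed limits (rad/s): [2.57, 2.57, 3.14, 3.14, 3.14, 3.14].

### API

Orientations are given as a unit quaternion [w, x, y, z].
In Python, from plant import * gives the robot as it stands.
- The arm moves only by the tool jog_arm, never from a script. Its argument "targets" is a list of rows, each a list of 3 entries, a list of its own where there are three numbers: the shift along the tool's x, y, z in units of 25 mm (1.0 is 25 mm), then the turn, a rotation vector about the tool's x, y, z in units of 8 degrees (1.0 is 8 degrees), then the opening in per cent of the stroke, from 0 (shut) to 100 (fully open). A call has 1 to 8 rows; each row is the pose to reach, as a shift and turn from the pose commanded when the call began, along the tool's axes at that moment; what a row does not reach only later rows make up. A row lasts 1/8 s, in which the tool goes at most 62.5 mm and 10.7 degrees, less where a joint would pass 70% of its speed; a pose out of reach is approached as far as the arm can. A call with a gripper value outside its range is refused whole. The fingers move at their own pace and stop on an object; the grip force is fixed at half the most. Time passes only in rows, so rows that repeat a pose let the fingers close. It gives the time, the measured TCP pose, the force, the opening and the grip force at its end, in the units of the state.
- state(): the state, without advancing time (a new reading comes with each control period).
- grab_frame(name): name is "scene" or "top" or "wrist"; returns (picture, depth): 480x640x3 uint8, red, green, blue; 480x640 float32, m along the optical axis (not along the pixel's ray), 0 where there is no reading.
- camera_params(name): a dict with "fovy" (degrees; the focal length in pixels is half the picture's height over the tangent of half this angle, whatever the lens; pixels are square), "cx", "cy" (the principal point, pixels), "rvec" (rotation vector, rad) and "tvec" (3), from world to camera coordinates, as OpenCV has them; the wrist camera has in their place "hand_eye" (4x4, takes a point from camera to tool coordinates, whose origin is the TCP and whose axes are the flange's). Camera axes: x right, y down, z forward; pixel columns grow to the right and rows downward; lengths in m; the calibration is good to about 2 mm. The wrist camera is an equidistant fisheye: a pixel r from the principal point sees the ray r / f radians off the axis. A picture is of the moment at which its call begins: read the wrist's pose just before it. camera_params takes no time and is no camera call.
- job_done(): hands the job in; it is judged then, once.
The state is a dict: "time": time; "joint_pos": joint angles; "joint_vel": joint speeds; "joint_efforts": joint torques, N m; "tool_pos": TCP position; "tool_rot": TCP orientation; "contact_force": force on the tool from outside, world axes, zero at the start; "ft_torque": the same for the moment, N m; "gripper_width": opening from 0.0 (shut) to 1.0 (fully open); "grasp_force": force on a finger pad.
Only numpy, scipy, OpenCV 4.12 (cv2) and the standard library are available. Lean on these libraries where they do the work, as an engineer would, in place of code of your own. Each camera call takes 0.05 s, during which the arm holds its last target. There are 200 camera calls.

## Working session

There is one attempt and no reset: what is moved stays moved. The work goes in short steps, Python scripts to look and compute and a tool call to move; the robot and the scene stay as the last step left them, time stands still between calls to the robot, and variables do not carry over. Pictures are saved under pics/ and viewed, at most 14 in all, crops included, and the job is handed in when it is done.

Besides the shell and the picture viewer there is one more tool, called after "Request:" as a command line: name --argument value ..., lists and objects as JSON in quotes. jog_arm: Moves the arm, as the interface text tells. Its arguments: {"type":"object","properties":{"targets":{"type":"array"}},"required":["targets"]}

```bash
mkdir -p pics
python3 - <<'E'
from plant import *
import cv2,numpy as np
s=state();print(s)
for n in("scene","top"):
    im,d=grab_frame(n);cv2.imwrite(f"pics/{n}0.png",im[:,:,::-1]);np.savez(f"{n}0.npz",im=im,d=d);print(n,camera_params(n))
print(camera_params("wrist"))
E
```

```text
{'time': 0.0, 'joint_pos': array([ 1.08997314e+00,  5.33618775e-02,  1.61429582e+00,  2.30628319e-06,
        1.47596035e+00, -1.18978972e-01]), 'joint_vel': array([ 0.00029892, -0.00033551,  0.002124  , -0.00174732, -0.00052623,
       -0.00082728]), 'joint_efforts': array([-1.01373367e-03, -3.93705046e+01, -3.70165014e+01, -2.11452170e-04,
        7.35145120e-03,  1.18494646e-05]), 'tool_pos': array([0.22095104, 0.58398632, 0.2300588 ]), 'tool_rot': array([-3.00272960e-04,  1.79936724e-01,  9.83677666e-01, -9.67155664e-04]), 'contact_force': array([-0.09147414,  0.03510337,  0.08449729]), 'ft_torque': array([ 0.02548264,  0.0246252 , -0.05196678]), 'grasp_force': 0.0, 'gripper_width': 1.0000597775309101}
scene {'fovy': 50.8768942494746, 'cx': 322.3884238413445, 'cy': 246.11229702549758, 'rvec': array([ 2.01424909,  1.31913248, -0.55939075]), 'tvec': array([-0.25912688, -0.35876799,  1.50690285])}
top {'fovy': 48.808384529097154, 'cx': 313.29738725071485, 'cy': 236.3810952602974, 'rvec': array([ 2.18003155, -2.02191118,  0.22279149]), 'tvec': array([-0.0362502 ,  0.62032119,  0.99154553])}
{'fovy': 65.70646984690485, 'cx': 321.28568849296926, 'cy': 241.68244823533539, 'hand_eye': array([[ 6.20349449e-04, -9.53223447e-01, -3.02265902e-01,
         7.79824016e-02],
       [ 9.99999792e-01,  6.44410459e-04,  2.01218875e-05,
         1.04378082e-03],
       [ 1.75602654e-04, -3.02265852e-01,  9.53223649e-01,
        -1.41897172e-01],
       [ 0.00000000e+00,  0.00000000e+00,  0.00000000e+00,
         1.00000000e+00]])}
```

View pics/top0.png

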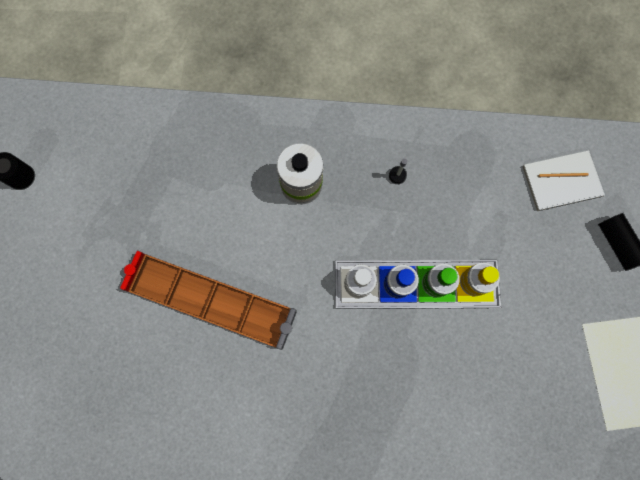

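View pics/scene0.png

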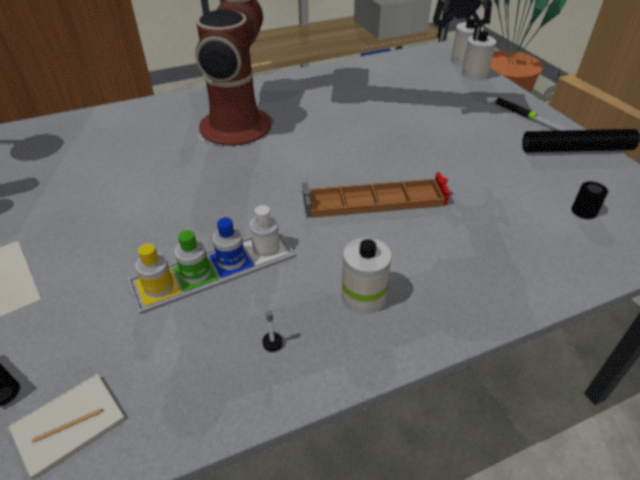

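The top view shows the tins with caps at about white (363,278), blue (405,278), green (448,276) and yellow (490,275). The carrier has its red stop at (131,271) and its grey stop at (286,328). The cleaner can is at (300,163) and the brush cap at (398,174). The scene view agrees. I'll enlarge the top view next to get accurate pixels.

```bash
cat > h.py <<'E'
import numpy as np,cv2
from plant import *
from scipy.spatial.transform import Rotation as R
def K(p): f=240/np.tan(np.radians(p["fovy"]/2)); return f
def topix(n,X):
    p=camera_params(n);f=K(p);c=R.from_rotvec(p["rvec"]).apply(np.atleast_2d(X))+p["tvec"]
    return c[:,:2]/c[:,2:]*f+[p["cx"],p["cy"]]
def onplane(n,uv,z):
    p=camera_params(n);f=K(p);Rm=R.from_rotvec(p["rvec"])
    o=Rm.inv().apply(-p["tvec"]);uv=np.atleast_2d(uv).astype(float)
    d=Rm.inv().apply(np.c_[(uv-[p["cx"],p["cy"]])/f,np.ones(len(uv))])
    return o+d*((z-o[2])/d[:,2])[:,None]
E
python3 - <<'E'
from h import *
print("origin px",topix("top",[[0.,0,0],[.5,0,0],[.5,.1,0]]))
z=np.load("top0.npz");im=z["im"];d=z["d"]
print("red/grey",onplane("top",[[131,271],[286,328]],.045).round(4))
hsv=cv2.cvtColor(im,cv2.COLOR_RGB2HSV)
p=camera_params("top");f=K(p);Rm=R.from_rotvec(p["rvec"]).inv()
v,u=np.mgrid[:480,:640];P=Rm.apply((np.stack([(u-p["cx"])/f*d,(v-p["cy"])/f*d,d],-1).reshape(-1,3)-p["tvec"])).reshape(480,640,3)
# cap tops by depth
m=(P[...,2]>.107)&(P[...,2]<.13)&(v>250)&(v<310)&(u>330)&(u<510)&(d>0)
n,l,st,ce=cv2.connectedComponentsWithStats(m.astype(np.uint8))
for i in range(1,n):
    if st[i,4]>20:
        uv=[st[i,0]+(st[i,2]-1)/2,st[i,1]+(st[i,3]-1)/2]; print(st[i],ce[i].round(1),np.median(P[l==i],0).round(4),onplane("top",[ce[i]],.117).round(4))
for nm,c in(("can",(300,163)),("brush",(398,174))):
    print(nm,P[c[1],c[0]])
c=im[240:360,110:310];cv2.imwrite("pics/c1.png",cv2.resize(c,None,fx=4,fy=4,interpolation=2)[:,:,::-1])
c=im[250:320,325:510];cv2.imwrite("pics/c2.png",cv2.resize(c,None,fx=4,fy=4,interpolation=2)[:,:,::-1])
E
```

```text
origin px [[293.95846743 567.31284043]
 [313.9204094  300.65322073]
 [266.02762422 297.03496003]]
red/grey [[0.5274 0.3724 0.045 ]
 [0.4378 0.0506 0.045 ]]
[481 266  18  18 240] [489.8 274.5] [ 0.5625 -0.3269  0.1164] [[ 0.5622 -0.3266  0.117 ]]
[354 268  18  18 235] [362.7 276.7] [ 0.5402 -0.0886  0.1164] [[ 0.5401 -0.0886  0.117 ]]
[397 269  18  17 235] [406.  276.8] [ 0.5463 -0.1696  0.1165] [[ 0.546  -0.1696  0.117 ]]
[440 268  18  17 237] [448.3 275.9] [ 0.5536 -0.2489  0.1169] [[ 0.5537 -0.2489  0.117 ]]
can [0.74599172 0.04543933 0.14441865]
brush [ 0.78212287 -0.15997937  0.02219746]
```

View pics/c1.png

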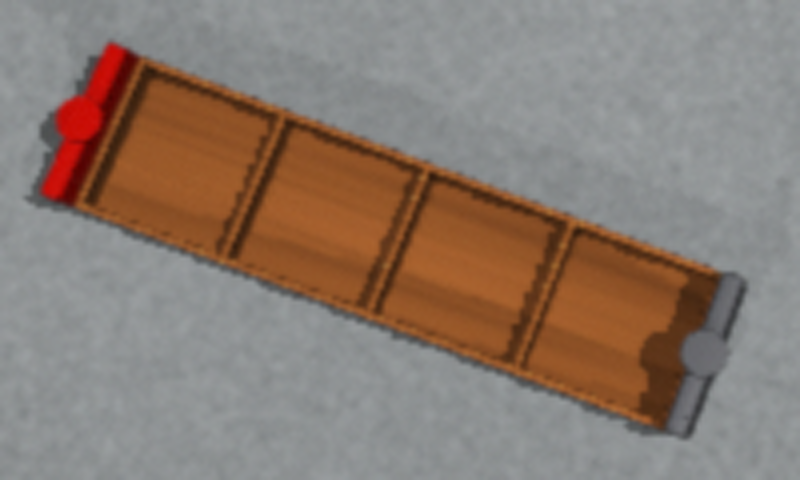

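View pics/c2.png

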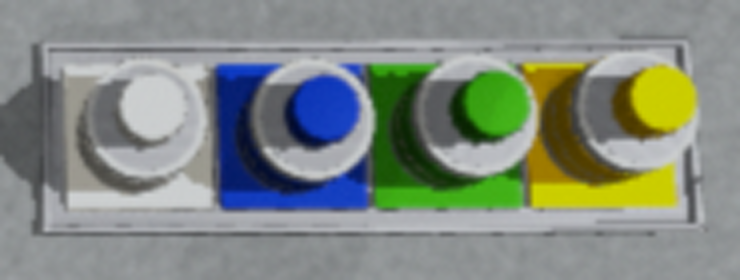

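The crops give the row order from robot-left (+y) as white, blue, green, yellow. Carrier divider mid-points in the crop are (255,188), (400,242) and (545,294), and the studs are at (79,120) red and (704,352) grey.

```bash
cat >> h.py <<'E'
def rel(tgt,yaw_y_world=None):
    s=state();q=s["tool_rot"];Rt=R.from_quat([q[1],q[2],q[3],q[0]])
    print("tcp",s["tool_pos"].round(4),"shift units",(Rt.inv().apply(np.array(tgt)-s["tool_pos"])/.025).round(2))
    D=R.from_matrix(np.array([[0,1,0],[1,0,0],[0,0,-1.]]))  # tool x=world y, y=world x
    print("turn units",np.degrees((Rt.inv()*D).as_rotvec()).round(2)/8)
E
python3 - <<'E'
from h import *
t=lambda a:np.array(a)/4+[110,240]-.375
dv=onplane("top",t([[255,188],[400,242],[545,294]]),.024);st=onplane("top",t([[79,120],[704,352]]),.051)
cor=onplane("top",t([[145,62],[80,207],[722,270],[668,430]]),.024)
print(dv.round(4),st.round(4),cor.round(4),cor.mean(0),st.mean(0))
c=(dv.mean(0)+st.mean(0)+cor.mean(0))/3;u=st[0]-st[1];print(np.linalg.norm(u),np.linalg.norm(dv[0]-dv[2]));u/=np.linalg.norm(u)
for k in(120,40,-40,-120):print("bay",(c+u*k/1e3)[:2].round(4))
print("scene px check",topix("scene",[[.5401,-.0886,.117],[.5622,-.3266,.117],list(st[0]),list(st[1])]).round(1))
rel([.541,-.0886,.231])
E
```

```text
[[0.5046 0.2887 0.024 ]
 [0.4828 0.2115 0.024 ]
 [0.4622 0.1353 0.024 ]] [[0.5291 0.3739 0.051 ]
 [0.4382 0.0511 0.051 ]] [[0.5653 0.3541 0.024 ]
 [0.4882 0.3764 0.024 ]
 [0.481  0.047  0.024 ]
 [0.3998 0.0672 0.024 ]] [0.48357095 0.21118294 0.024     ] [0.48366531 0.21250223 0.051     ]
0.33535922200837903 0.1591298731188553
bay [0.516  0.3273]
bay [0.4943 0.2503]
bay [0.4726 0.1733]
bay [0.4509 0.0963]
scene px check [[262.6 209.6]
 [147.4 248.3]
 [443.5 179.5]
 [306.9 190.8]]
tcp [0.221  0.584  0.2302] shift units [-21.5  -20.63   0.  ]
turn units [-1.25000e-02  6.25000e-03  8.65875e+00]
```

Request:
jog_arm --targets '[[[-2,-2,0],[0,0,1],100],[[-4,-4,0],[0,0,2.2],100],[[-6,-6,0],[0,0,3.4],100],[[-8,-8,0],[0,0,4.6],100],[[-10,-10,0],[0,0,5.8],100],[[-12,-12,0],[0,0,7],100],[[-13.6,-13.6,0],[0,0,8],100],[[-15,-15,0],[0,0,8.66],100]]'

```text
time: 1.1
tool_pos: [0.4269, 0.1268, 0.2311]
tool_rot: [0.0, 0.708, 0.706, 0.0]
contact_force: [0.4, 1.0, 0.1]
gripper_width: 1.001
grasp_force: 0.0
```

```bash
python3 -c "
from h import *
rel([.541,-.0886,.18])"
```

```text
tcp [0.4269 0.1268 0.2311] shift units [-8.6   4.59  2.04]
turn units [ 0.0025  -0.00125 -0.02375]
```

Request:
jog_arm --targets '[[[-2,1.1,0.5],[0,0,0],100],[[-4,2.1,1],[0,0,0],100],[[-6,3.2,1.5],[0,0,0],100],[[-7.6,4,2],[0,0,0],100],[[-8.6,4.6,2.04],[0,0,0],100],[[-8.6,4.6,2.04],[0,0,0],100],[[-8.6,4.6,2.04],[0,0,0],100]]'

```text
time: 1.98
tool_pos: [0.5412, -0.0857, 0.1799]
tool_rot: [-0.001, 0.707, 0.707, -0.0]
contact_force: [-0.2, 0.1, 0.2]
gripper_width: 0.997
grasp_force: 0.0
```

```bash
cat >> h.py <<'E'
def wpix(X,s=None):
    s=s or state();p=camera_params("wrist");H=p["hand_eye"];q=s["tool_rot"];Rt=R.from_quat([q[1],q[2],q[3],q[0]])
    t=Rt.inv().apply(np.atleast_2d(X)-s["tool_pos"]);c=(t-H[:3,3])@H[:3,:3]
    r=np.linalg.norm(c[:,:2],axis=1);th=np.arctan2(r,c[:,2]);return c[:,:2]/r[:,None]*(th*K(p))[:,None]+[p["cx"],p["cy"]]
E
python3 - <<'E'
from h import *
rel([.541,-.0886,.082])
s=state();im,d=grab_frame("wrist");im=im.copy()
for x in ([.541,-.0886,.117],[.546,-.1696,.117],[.5537,-.2489,.117]):
    u=wpix(x,s)[0];print(u.round(1));cv2.circle(im,tuple(int(a) for a in u),3,(255,0,255),1)
cv2.imwrite("pics/w1.png",im[:,:,::-1])
E
```

```text
tcp [ 0.5412 -0.0857  0.1799] shift units [-0.12 -0.01  3.92]
turn units [-0.00625 -0.00375  0.     ]
[321.3 268.2]
[328.5 376.7]
[336.8 450. ]
```

View pics/w1.png

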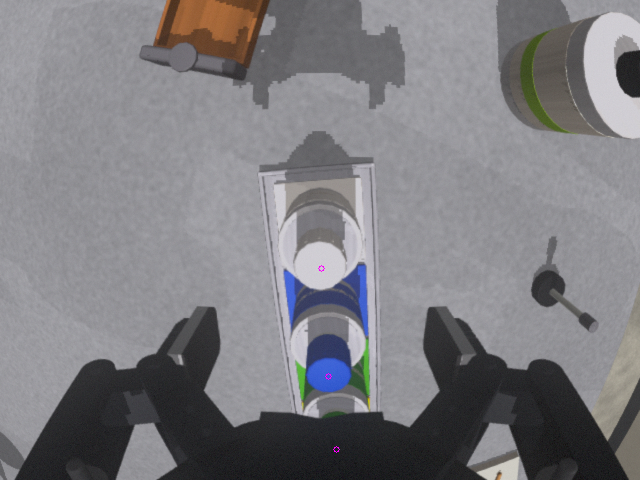

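The wrist view shows the white cap at (321,265) against a predicted (321,268), and the blue cap is on its mark. The calibration is confirmed, so I'll go down and grip.

Request:
jog_arm --targets '[[[-0.12,0,1],[0,0,0],100],[[-0.12,0,2],[0,0,0],100],[[-0.12,0,3],[0,0,0],100],[[-0.12,0,3.6],[0,0,0],100],[[-0.12,0,3.92],[0,0,0],100],[[-0.12,0,3.92],[0,0,0],100]]'

```text
time: 2.78
tool_pos: [0.5416, -0.089, 0.0823]
tool_rot: [-0.0, 0.707, 0.707, -0.0]
contact_force: [0.5, -0.3, 0.2]
gripper_width: 1.003
grasp_force: 0.0
```

Request:
jog_arm --targets '[[[0,0,0],[0,0,0],25],[[0,0,0],[0,0,0],10],[[0,0,0],[0,0,0],0],[[0,0,0],[0,0,0],0],[[0,0,0],[0,0,0],0],[[0,0,0],[0,0,0],0],[[0,0,0],[0,0,0],0]]'

```text
time: 3.65
tool_pos: [0.5418, -0.0895, 0.0829]
tool_rot: [0.0, 0.707, 0.707, -0.0]
contact_force: [-2.6, -0.2, 5.2]
gripper_width: 0.36
grasp_force: 59.4
```

Request:
jog_arm --targets '[[[0,0,-0.5],[0,0,0],0],[[0,0,-1.4],[0,0,0],0],[[0,0,-2.4],[0,0,0],0],[[0,0,-3.2],[0,0,0],0],[[0.6,0,-3.2],[0,0,0],0],[[1.8,-0.1,-3.2],[0,0,0],0],[[3.4,-0.2,-3.2],[0,0,0],0],[[5.2,-0.3,-3.2],[0,0,0],0]]'

```text
time: 4.65
tool_pos: [0.533, 0.0426, 0.1606]
tool_rot: [-0.001, 0.707, 0.707, -0.001]
contact_force: [0.5, -0.0, -3.6]
gripper_width: 0.36
grasp_force: 59.9
```

Request:
jog_arm --targets '[[[1.8,-0.1,0],[0,0,0],0],[[3.6,-0.2,0],[0,0,0],0],[[5.4,-0.3,0],[0,0,0],0],[[7.2,-0.5,0],[0,0,0],0],[[9,-0.6,0],[0,0,0],0],[[10.4,-0.7,0],[0,0,0],0],[[11.2,-0.73,0],[0,0,0],0],[[11.44,-0.73,0],[0,0,0],0]]'

```text
time: 5.65
tool_pos: [0.5152, 0.3275, 0.1612]
tool_rot: [-0.0, 0.707, 0.708, -0.001]
contact_force: [-0.2, -0.6, -3.3]
gripper_width: 0.36
grasp_force: 59.8
```

Run:
```python
from h import *
import time
s=state();im,d=grab_frame("wrist");cv2.imwrite("pics/w2.png",im[:,:,::-1]);print(s["gripper_width"],s["grasp_force"],s["contact_force"])
rel([.516,.3264,.082-.003])
```

```text
0.359573728719845 59.83328819274902 [-0.16315177 -0.57061055 -3.28367492]
tcp [0.5155 0.3273 0.1615] shift units [-0.04  0.02  3.3 ]
turn units [-0.0075   0.00375  0.005  ]
```

View pics/w2.png

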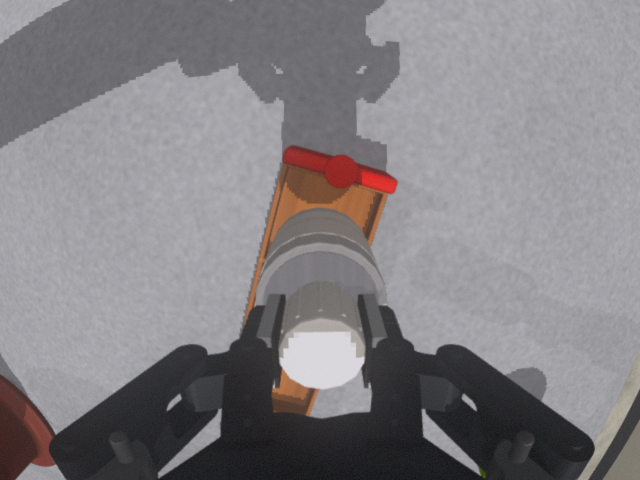

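The wrist view shows the white tin hanging upright between the pads, cap at about (322,350), over the bay below the red stop at (341,171). I'll lower it.

Request:
jog_arm --targets '[[[-0.03,0.02,0.8],[0,0,0],0],[[-0.03,0.02,1.6],[0,0,0],0],[[-0.03,0.02,2.3],[0,0,0],0],[[-0.03,0.02,2.8],[0,0,0],0],[[-0.03,0.02,3.1],[0,0,0],0],[[-0.03,0.02,3.2],[0,0,0],0],[[-0.03,0.02,3.24],[0,0,0],0],[[-0.03,0.02,3.24],[0,0,0],0]]'

```text
time: 6.7
tool_pos: [0.5169, 0.3262, 0.082]
tool_rot: [0.0, 0.707, 0.707, 0.001]
contact_force: [0.8, 0.1, -3.5]
gripper_width: 0.366
grasp_force: 59.9
```

Request:
jog_arm --targets '[[[0,0,0.04],[0,0,0],0],[[0,0,0.07],[0,0,0],0],[[0,0,0.07],[0,0,0],0]]'

```text
time: 7.08
tool_pos: [0.5167, 0.3261, 0.08]
tool_rot: [0.0, 0.707, 0.707, 0.0]
contact_force: [-1.5, -0.1, -1.5]
gripper_width: 0.357
grasp_force: 60.3
```

Request:
jog_arm --targets '[[[0,0,0.03],[0,0,0],0],[[0,0,0.03],[0,0,0],45],[[0,0,0.03],[0,0,0],60],[[0,0,0.03],[0,0,0],80],[[0,0,0.03],[0,0,0],100],[[0,0,0.03],[0,0,0],100],[[0,0,-0.8],[0,0,0],100],[[0,0,-2],[0,0,0],100]]'

```text
time: 8.07
tool_pos: [0.5161, 0.3258, 0.1303]
tool_rot: [-0.0, 0.707, 0.707, -0.001]
contact_force: [0.1, 0.3, 0.8]
gripper_width: 0.996
grasp_force: 0.0
```

Run:
```python
from h import *
im,d=grab_frame("top");cv2.imwrite("pics/t2.png",im[:,:,::-1])
rel([.5465,-.1696,.17])
```

```text
tcp [0.5191 0.3273 0.1365] shift units [-19.87   1.11  -1.4 ]
turn units [ 0.05125 -0.025   -0.     ]
```

View pics/t2.png

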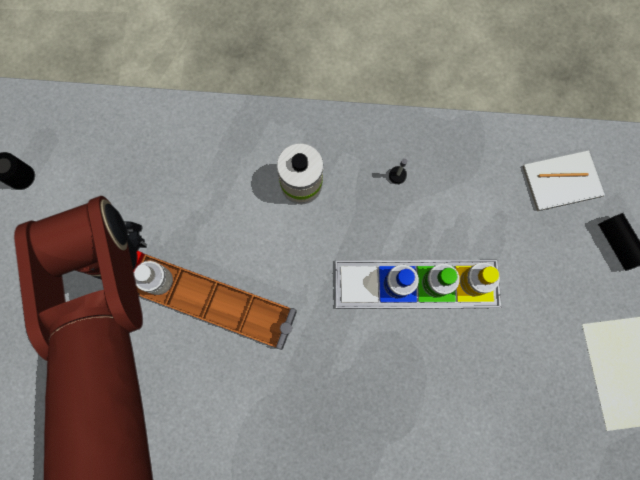

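The top view shows the white tin standing in the bay next to the red stop, cap at (148,275). Next is blue.

Request:
jog_arm --targets '[[[-0.5,0,-0.6],[0,0,0],100],[[-2.4,0.1,-1],[0,0,0],100],[[-4.6,0.2,-1],[0,0,0],100],[[-6.9,0.4,-1],[0,0,0],100],[[-9.2,0.5,-1],[0,0,0],100],[[-11.5,0.7,-1],[0,0,0],100],[[-13.8,0.8,-1],[0,0,0],100],[[-16.1,1,-1],[0,0,0],100]]'

```text
time: 9.12
tool_pos: [0.5407, -0.0789, 0.1551]
tool_rot: [0.0, 0.707, 0.707, -0.0]
contact_force: [0.9, -0.0, 0.1]
gripper_width: 1.0
grasp_force: 0.0
```

Request:
jog_arm --targets '[[[-1.6,0.1,0],[0,0,0],100],[[-2.8,0.15,0],[0,0,0],100],[[-3.6,0.2,0],[0,0,0],100],[[-3.7,0.2,0.2],[0,0,0],100],[[-3.7,0.2,0.2],[0,0,0],100],[[-3.7,0.2,0.2],[0,0,0],100]]'

```text
time: 9.88
tool_pos: [0.5463, -0.168, 0.1493]
tool_rot: [-0.0, 0.707, 0.708, -0.0]
contact_force: [-0.4, 0.1, -0.5]
gripper_width: 1.002
grasp_force: 0.0
```

Run:
```python
from h import *
rel([.5465,-.1696,.082])
```

```text
tcp [ 0.5463 -0.168   0.1493] shift units [-0.07  0.01  2.69]
turn units [-0.00375 -0.0025   0.00875]
```

Request:
jog_arm --targets '[[[-0.07,0,1],[0,0,0],100],[[-0.07,0,2],[0,0,0],100],[[-0.07,0,2.5],[0,0,0],100],[[-0.07,0,2.7],[0,0,0],100],[[-0.07,0,2.7],[0,0,0],60],[[-0.07,0,2.7],[0,0,0],30],[[-0.07,0,2.7],[0,0,0],10],[[-0.07,0,2.7],[0,0,0],0]]'

```text
time: 10.88
tool_pos: [0.5469, -0.1711, 0.0831]
tool_rot: [0.001, 0.707, 0.707, 0.0]
contact_force: [-1.5, -0.4, 4.8]
gripper_width: 0.359
grasp_force: 59.4
```

Request:
jog_arm --targets '[[[0,0,0],[0,0,0],0],[[0,0,0],[0,0,0],0],[[0,0,0],[0,0,0],0],[[0,0,0],[0,0,0],0]]'

```text
time: 11.38
tool_pos: [0.5469, -0.1711, 0.0831]
tool_rot: [0.001, 0.707, 0.707, 0.0]
contact_force: [-2.2, 1.0, 5.4]
gripper_width: 0.361
grasp_force: 59.5
```

Request:
jog_arm --targets '[[[0,0,-0.5],[0,0,0],0],[[0,0,-1.4],[0,0,0],0],[[0,0,-2.4],[0,0,0],0],[[0,0,-3.2],[0,0,0],0],[[0.6,-0.1,-3.2],[0,0,0],0],[[1.8,-0.3,-3.2],[0,0,0],0],[[3.4,-0.5,-3.2],[0,0,0],0],[[5.2,-0.8,-3.2],[0,0,0],0]]'

```text
time: 12.38
tool_pos: [0.525, -0.0388, 0.1603]
tool_rot: [-0.001, 0.707, 0.707, -0.0]
contact_force: [0.6, -0.5, -2.3]
gripper_width: 0.354
grasp_force: 59.8
```

Request:
jog_arm --targets '[[[1.8,-0.2,0],[0,0,0],0],[[3.6,-0.4,0],[0,0,0],0],[[5.4,-0.6,0],[0,0,0],0],[[7.2,-0.8,0],[0,0,0],0],[[9,-1,0],[0,0,0],0],[[10.6,-1.2,0],[0,0,0],0],[[11.4,-1.3,0],[0,0,0],0],[[11.6,-1.3,0],[0,0,0],0]]'

```text
time: 13.38
tool_pos: [0.493, 0.2499, 0.161]
tool_rot: [-0.0, 0.707, 0.708, -0.001]
contact_force: [0.7, -0.0, -2.8]
gripper_width: 0.355
grasp_force: 59.8
```

Request:
jog_arm --targets '[[[0,0,0],[0,0,0],0],[[0,0,0],[0,0,0],0]]'

```text
time: 13.62
tool_pos: [0.4942, 0.2481, 0.1619]
tool_rot: [0.0, 0.708, 0.707, -0.0]
contact_force: [0.4, 0.6, -3.0]
gripper_width: 0.358
grasp_force: 59.8
```

Run:
```python
from h import *
rel([.494,.249,.08])
im,d=grab_frame("top");cv2.imwrite("pics/t3.png",im[:,:,::-1])
```

```text
tcp [0.4942 0.2481 0.1619] shift units [ 0.04 -0.01  3.28]
turn units [-0.00125  0.00375 -0.0125 ]
```

View pics/t3.png

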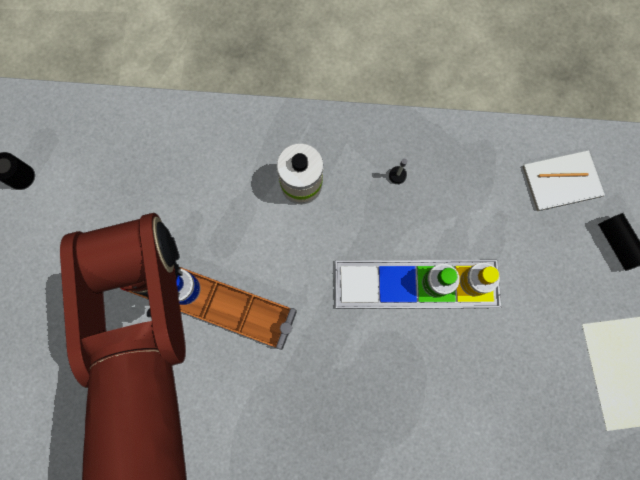

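The top view shows the blue tin at (185,288) over the second bay, with green and yellow untouched on their mats. I'll lower it.

Request:
jog_arm --targets '[[[0.04,0,0.8],[0,0,0],0],[[0.04,0,1.6],[0,0,0],0],[[0.04,0,2.3],[0,0,0],0],[[0.04,0,2.8],[0,0,0],0],[[0.04,0,3.1],[0,0,0],0],[[0.04,0,3.22],[0,0,0],0],[[0.04,0,3.25],[0,0,0],0],[[0.04,0,3.28],[0,0,0],0]]'

```text
time: 14.68
tool_pos: [0.4945, 0.2504, 0.0808]
tool_rot: [0.0, 0.707, 0.707, 0.001]
contact_force: [-1.0, -0.1, -2.5]
gripper_width: 0.361
grasp_force: 59.9
```

Request:
jog_arm --targets '[[[0,0,0],[0,0,0],0],[[0,0,0],[0,0,0],0]]'

```text
time: 14.92
tool_pos: [0.4942, 0.2503, 0.0804]
tool_rot: [0.0, 0.707, 0.707, 0.0]
contact_force: [-0.4, 0.5, -3.7]
gripper_width: 0.361
grasp_force: 59.9
```

Request:
jog_arm --targets '[[[0,0,0.03],[0,0,0],0],[[0,0,0.05],[0,0,0],0],[[0,0,0.05],[0,0,0],0]]'

```text
time: 15.3
tool_pos: [0.4943, 0.2505, 0.0801]
tool_rot: [-0.0, 0.707, 0.707, 0.0]
contact_force: [-3.4, -1.2, 4.4]
gripper_width: 0.359
grasp_force: 60.6
```

Request:
jog_arm --targets '[[[0,0,0],[0,0,0],45],[[0,0,0],[0,0,0],60],[[0,0,0],[0,0,0],80],[[0,0,0],[0,0,0],100],[[0,0,0],[0,0,0],100],[[0,0,-0.8],[0,0,0],100],[[0,0,-2],[0,0,0],100],[[0,0,-3],[0,0,0],100]]'

```text
time: 16.3
tool_pos: [0.4947, 0.2504, 0.1567]
tool_rot: [0.001, 0.707, 0.707, 0.001]
contact_force: [0.2, -0.3, -0.2]
gripper_width: 0.999
grasp_force: 0.0
```

Request:
jog_arm --targets '[[[-1,0.1,0],[0,0,0],100],[[-3,0.35,0],[0,0,0],100],[[-5.3,0.6,0],[0,0,0],100],[[-7.6,0.9,0],[0,0,0],100],[[-9.9,1.2,0],[0,0,0],100],[[-12.2,1.4,0],[0,0,0],100],[[-14.5,1.7,0],[0,0,0],100],[[-16.8,2,0],[0,0,0],100]]'

```text
time: 17.3
tool_pos: [0.5445, -0.172, 0.1559]
tool_rot: [0.001, 0.707, 0.707, 0.001]
contact_force: [0.4, -0.4, -0.8]
gripper_width: 1.002
grasp_force: 0.0
```

Request:
jog_arm --targets '[[[-1.6,0.2,0],[0,0,0],100],[[-2.6,0.3,0],[0,0,0],100],[[-3.1,0.4,0],[0,0,0],100],[[-3.17,0.4,0],[0,0,0],100],[[-3.17,0.4,0],[0,0,0],100],[[-3.17,0.4,0],[0,0,0],100]]'

```text
time: 18.05
tool_pos: [0.5539, -0.2479, 0.1537]
tool_rot: [-0.0, 0.707, 0.708, 0.0]
contact_force: [0.1, 0.1, 0.6]
gripper_width: 0.999
grasp_force: 0.0
```

Run:
```python
from h import *
rel([.554,-.2489,.082])
```

```text
tcp [ 0.5539 -0.2479  0.1537] shift units [-0.04  0.    2.87]
turn units [-0.00125 -0.0025   0.00875]
```

Request:
jog_arm --targets '[[[0,0,1],[0,0,0],100],[[0,0,2],[0,0,0],100],[[0,0,2.6],[0,0,0],100],[[0,0,2.87],[0,0,0],100],[[0,0,2.87],[0,0,0],60],[[0,0,2.87],[0,0,0],30],[[0,0,2.87],[0,0,0],10],[[0,0,2.87],[0,0,0],0]]'

```text
time: 19.05
tool_pos: [0.5544, -0.2495, 0.0832]
tool_rot: [0.001, 0.707, 0.707, 0.0]
contact_force: [-1.7, -0.7, 3.4]
gripper_width: 0.357
grasp_force: 59.6
```

Request:
jog_arm --targets '[[[0,0,0],[0,0,0],0],[[0,0,0],[0,0,0],0],[[0,0,0],[0,0,0],0],[[0,0,0],[0,0,0],0]]'

```text
time: 19.55
tool_pos: [0.5544, -0.2496, 0.0833]
tool_rot: [0.001, 0.707, 0.707, 0.0]
contact_force: [-2.5, -0.1, 5.4]
gripper_width: 0.36
grasp_force: 59.6
```

Request:
jog_arm --targets '[[[0,0,-0.5],[0,0,0],0],[[0,0,-1.4],[0,0,0],0],[[0,0,-2.4],[0,0,0],0],[[0,0,-3.2],[0,0,0],0],[[0.6,-0.1,-3.2],[0,0,0],0],[[1.8,-0.3,-3.2],[0,0,0],0],[[3.4,-0.6,-3.2],[0,0,0],0],[[5.2,-1,-3.2],[0,0,0],0]]'

```text
time: 20.55
tool_pos: [0.5275, -0.1169, 0.1602]
tool_rot: [-0.001, 0.707, 0.707, -0.0]
contact_force: [0.4, 0.5, -2.6]
gripper_width: 0.358
grasp_force: 59.8
```

Request:
jog_arm --targets '[[[1.8,-0.35,0],[0,0,0],0],[[3.6,-0.7,0],[0,0,0],0],[[5.4,-1.05,0],[0,0,0],0],[[7.2,-1.4,0],[0,0,0],0],[[9,-1.75,0],[0,0,0],0],[[10.6,-2.1,0],[0,0,0],0],[[11.5,-2.25,0],[0,0,0],0],[[11.7,-2.27,0],[0,0,0],0]]'

```text
time: 21.55
tool_pos: [0.4703, 0.1749, 0.1605]
tool_rot: [-0.001, 0.706, 0.708, -0.001]
contact_force: [-0.3, -0.4, -3.2]
gripper_width: 0.358
grasp_force: 59.8
```

Request:
jog_arm --targets '[[[0,0,0],[0,0,0],0],[[0,0,0],[0,0,0],0]]'

```text
time: 21.8
tool_pos: [0.4721, 0.1728, 0.1617]
tool_rot: [-0.0, 0.707, 0.707, -0.0]
contact_force: [1.3, -0.1, -2.6]
gripper_width: 0.36
grasp_force: 59.8
```

Run:
```python
from h import *
rel([.4726,.1728,.0802])
```

```text
tcp [0.4721 0.1728 0.1617] shift units [0.   0.02 3.26]
turn units [-0.00375  0.0025  -0.0075 ]
```

Request:
jog_arm --targets '[[[0,0.02,0.8],[0,0,0],0],[[0,0.02,1.6],[0,0,0],0],[[0,0.02,2.3],[0,0,0],0],[[0,0.02,2.8],[0,0,0],0],[[0,0.02,3.1],[0,0,0],0],[[0,0.02,3.2],[0,0,0],0],[[0,0.02,3.26],[0,0,0],0],[[0,0.02,3.26],[0,0,0],0]]'

```text
time: 22.8
tool_pos: [0.4731, 0.1736, 0.0811]
tool_rot: [0.0, 0.707, 0.707, 0.0]
contact_force: [-0.3, -0.6, -3.2]
gripper_width: 0.356
grasp_force: 60.0
```

Request:
jog_arm --targets '[[[0,0,0.02],[0,0,0],0],[[0,0,0.04],[0,0,0],0],[[0,0,0.04],[0,0,0],0]]'

```text
time: 23.18
tool_pos: [0.4731, 0.1736, 0.0803]
tool_rot: [0.0, 0.707, 0.707, 0.0]
contact_force: [-2.4, -0.4, 0.8]
gripper_width: 0.358
grasp_force: 60.3
```

Green has touched the floor, with the load taken off the wrist. I'll release it.

Request:
jog_arm --targets '[[[0,0,0],[0,0,0],45],[[0,0,0],[0,0,0],60],[[0,0,0],[0,0,0],80],[[0,0,0],[0,0,0],100],[[0,0,0],[0,0,0],100],[[0,0,-0.8],[0,0,0],100],[[0,0,-2],[0,0,0],100],[[0,0,-3],[0,0,0],100]]'

```text
time: 24.18
tool_pos: [0.4729, 0.1735, 0.1556]
tool_rot: [0.0, 0.707, 0.707, 0.0]
contact_force: [0.6, 0.4, 0.2]
gripper_width: 0.998
grasp_force: 0.0
```

Request:
jog_arm --targets '[[[-1,0.2,0],[0,0,0],100],[[-3,0.5,0],[0,0,0],100],[[-5.3,0.9,0],[0,0,0],100],[[-7.6,1.3,0],[0,0,0],100],[[-9.9,1.7,0],[0,0,0],100],[[-12.2,2.1,0],[0,0,0],100],[[-14.5,2.6,0],[0,0,0],100],[[-16.8,3,0],[0,0,0],100]]'

```text
time: 25.18
tool_pos: [0.5479, -0.2486, 0.1546]
tool_rot: [0.0, 0.707, 0.707, 0.0]
contact_force: [0.9, -0.2, -0.4]
gripper_width: 1.0
grasp_force: 0.0
```

Request:
jog_arm --targets '[[[-1.6,0.3,0],[0,0,0],100],[[-2.6,0.5,0],[0,0,0],100],[[-3.1,0.57,0],[0,0,0],100],[[-3.2,0.58,0],[0,0,0],100],[[-3.2,0.58,0],[0,0,0],100],[[-3.2,0.58,0],[0,0,0],100]]'

```text
time: 25.92
tool_pos: [0.5622, -0.3256, 0.1546]
tool_rot: [-0.0, 0.707, 0.707, 0.0]
contact_force: [-0.2, 0.2, -0.8]
gripper_width: 1.001
grasp_force: 0.0
```

Run:
```python
from h import *
rel([.5625,-.3268,.082])
```

```text
tcp [ 0.5622 -0.3256  0.1546] shift units [-0.05  0.01  2.9 ]
turn units [-0.00125 -0.00125  0.00625]
```

Request:
jog_arm --targets '[[[0,0,1],[0,0,0],100],[[0,0,2],[0,0,0],100],[[0,0,2.6],[0,0,0],100],[[0,0,2.9],[0,0,0],100],[[0,0,2.9],[0,0,0],60],[[0,0,2.9],[0,0,0],30],[[0,0,2.9],[0,0,0],10],[[0,0,2.9],[0,0,0],0]]'

```text
time: 26.92
tool_pos: [0.5627, -0.3271, 0.0834]
tool_rot: [0.001, 0.707, 0.707, 0.0]
contact_force: [-0.9, 0.2, 2.8]
gripper_width: 0.359
grasp_force: 59.9
```

Request:
jog_arm --targets '[[[0,0,0],[0,0,0],0],[[0,0,0],[0,0,0],0],[[0,0,0],[0,0,0],0],[[0,0,0],[0,0,0],0]]'

```text
time: 27.42
tool_pos: [0.5627, -0.3272, 0.0834]
tool_rot: [0.001, 0.707, 0.707, 0.0]
contact_force: [-1.4, -0.6, 5.5]
gripper_width: 0.356
grasp_force: 59.9
```

Request:
jog_arm --targets '[[[0,0,-0.5],[0,0,0],0],[[0,0,-1.4],[0,0,0],0],[[0,0,-2.4],[0,0,0],0],[[0,0,-3.2],[0,0,0],0],[[0.6,-0.1,-3.2],[0,0,0],0],[[1.8,-0.4,-3.2],[0,0,0],0],[[3.4,-0.9,-3.2],[0,0,0],0],[[5.2,-1.4,-3.2],[0,0,0],0]]'

```text
time: 28.42
tool_pos: [0.5257, -0.1943, 0.1605]
tool_rot: [-0.001, 0.707, 0.707, -0.0]
contact_force: [0.9, 0.7, -3.2]
gripper_width: 0.354
grasp_force: 59.9
```

Request:
jog_arm --targets '[[[1.8,-0.5,0],[0,0,0],0],[[3.6,-1,0],[0,0,0],0],[[5.4,-1.5,0],[0,0,0],0],[[7.2,-2,0],[0,0,0],0],[[9,-2.4,0],[0,0,0],0],[[10.6,-2.9,0],[0,0,0],0],[[11.5,-3.05,0],[0,0,0],0],[[11.74,-3.07,0],[0,0,0],0]]'

```text
time: 29.42
tool_pos: [0.4488, 0.0984, 0.1608]
tool_rot: [-0.001, 0.706, 0.708, -0.001]
contact_force: [-0.5, -0.9, -3.4]
gripper_width: 0.358
grasp_force: 60.0
```

Request:
jog_arm --targets '[[[0,0,0],[0,0,0],0],[[0,0,0],[0,0,0],0]]'

```text
time: 29.68
tool_pos: [0.4505, 0.0963, 0.1618]
tool_rot: [-0.0, 0.708, 0.707, -0.0]
contact_force: [-0.4, -0.6, -2.7]
gripper_width: 0.357
grasp_force: 60.0
```

Run:
```python
from h import *
rel([.4509,.0963,.0802])
```

```text
tcp [0.4505 0.0963 0.1618] shift units [0.   0.02 3.26]
turn units [-0.0025   0.0025  -0.00875]
```

Request:
jog_arm --targets '[[[0,0.02,0.8],[0,0,0],0],[[0,0.02,1.6],[0,0,0],0],[[0,0.02,2.3],[0,0,0],0],[[0,0.02,2.8],[0,0,0],0],[[0,0.02,3.1],[0,0,0],0],[[0,0.02,3.2],[0,0,0],0],[[0,0.02,3.26],[0,0,0],0],[[0,0.02,3.26],[0,0,0],0]]'

```text
time: 30.68
tool_pos: [0.4513, 0.097, 0.081]
tool_rot: [0.0, 0.707, 0.707, 0.0]
contact_force: [-0.2, 0.5, -3.7]
gripper_width: 0.361
grasp_force: 60.1
```

Request:
jog_arm --targets '[[[0,0,0.02],[0,0,0],0],[[0,0,0.04],[0,0,0],0],[[0,0,0.04],[0,0,0],0]]'

```text
time: 31.05
tool_pos: [0.4514, 0.0971, 0.0804]
tool_rot: [0.0, 0.707, 0.707, 0.0]
contact_force: [-1.7, 0.6, 2.8]
gripper_width: 0.356
grasp_force: 60.6
```

Release, rise, and move clear to the right to look.

Request:
jog_arm --targets '[[[0,0,0],[0,0,0],45],[[0,0,0],[0,0,0],60],[[0,0,0],[0,0,0],80],[[0,0,0],[0,0,0],100],[[0,0,0],[0,0,0],100],[[0,0,-0.8],[0,0,0],100],[[0,0,-2],[0,0,0],100],[[0,0,-3.4],[0,0,0],100]]'

```text
time: 32.05
tool_pos: [0.4504, 0.0969, 0.1648]
tool_rot: [-0.001, 0.707, 0.707, -0.001]
contact_force: [0.5, -0.5, -1.0]
gripper_width: 1.002
grasp_force: 0.0
```

Request:
jog_arm --targets '[[[-1,0,0],[0,0,0],100],[[-3,0,0],[0,0,0],100],[[-5,0,0],[0,0,0],100],[[-7,0,0],[0,0,0],100],[[-9,0,0],[0,0,0],100],[[-10.5,0,0],[0,0,0],100],[[-11,0,0],[0,0,0],100],[[-11,0,0],[0,0,0],100]]'

```text
time: 33.05
tool_pos: [0.4509, -0.1781, 0.1644]
tool_rot: [-0.0, 0.708, 0.707, 0.0]
contact_force: [-0.6, 1.3, 0.7]
gripper_width: 0.998
grasp_force: 0.0
```

Run:
```python
from h import *
im,d=grab_frame("top");cv2.imwrite("pics/t4.png",im[:,:,::-1])
p=camera_params("top");f=K(p);Rm=R.from_rotvec(p["rvec"]).inv();v,u=np.mgrid[:480,:640]
P=Rm.apply((np.stack([(u-p["cx"])/f*d,(v-p["cy"])/f*d,d],-1).reshape(-1,3)-p["tvec"])).reshape(480,640,3)
m=(P[...,2]>.1)&(P[...,2]<.13)&(v>240)&(v<345)&(u>115)&(u<295)&(d>0)
n,l,st,ce=cv2.connectedComponentsWithStats(m.astype(np.uint8))
for i in range(1,n):
    if st[i,4]>20: print(st[i],im[l==i].mean(0).round(),np.median(P[l==i],0).round(4))
```

```text
[134 265  19  18 256] [200. 202. 201.] [0.5162 0.3241 0.1138]
[173 279  18  18 248] [ 16.  57. 186.] [0.4944 0.249  0.1136]
[213 294  18  17 244] [ 55. 163.  15.] [0.4736 0.1712 0.1139]
[253 308  17  18 240] [200. 192.   5.] [0.4522 0.0948 0.1139]
```

View pics/t4.png

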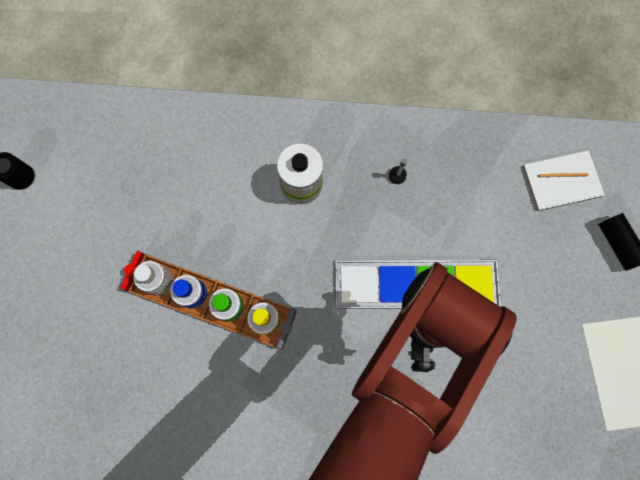

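The final view shows caps at white (144,273), blue (182,288), green (222,302) and yellow (261,316), in order from the red stop. Each is about 3 mm or less from its bay centre, at floor height (cap top z about 0.114). The cleaner can and brush cap have not moved, and the arm is clear.

```bash
python3 -c "
from plant import *
print(job_done())"
```

```text
the job is handed in; nothing more can be done
None
```

I moved all four tins into the carrier in order from the red stop (white, blue, green, yellow), each upright in its bay and released, with the cleaner can and brush cap left in place, and handed the job in at about 33 s; no verdict was returned.

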